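# Lay out pepper and salt from the pull-out tray behind the pot and canister

### The job

Move the purple pot and the steel canister out of the way, pull the spice tray behind them all the way out, stand the wooden pepper mill in the dark wooden dish and the salt shaker in the blue dish, and leave the spice jar on the tray. Then push the tray fully home and put the pot and the canister back where each stood at the start. Keep everything upright and do not let the tray bump the pot or the canister.

Things in the scene. Friction and masses are not known exactly. Their poses are not given: they have to be found in the camera images.
- lidded_pot: Round purple pot, 74 mm across, about 0.3 kg, with a wooden lid (fixed to it, flat top at z = 67 mm) and on it, in the middle, a round wooden knob 19 mm across from z = 67 to 85 mm. Lift it by the knob, firmly (some 80 N), and carry it smoothly, or it swings. Origin: centre of the underside, z up. Stands on the worktop in front of the tray.
- steel_canister: Small grey steel canister, a cylinder 58 mm in diameter and 62 mm tall. Origin: 2 mm from the centre of the underside, z up. Stands on the worktop in front of the tray beside the pot.
- pepper_mill: Turned wooden pepper mill, 170 mm tall, 0.18 kg: body 58 mm across at most up to z = 122 mm, round head 49 mm across from z = 123 to 159 mm, small steel nut on top. Grip the head about z = 145 mm, firmly (some 80 N) and carry it smoothly, or it swings in the fingers. Origin: centre of the underside, z up. Stands on the tray.
- salt_shaker: Glass salt shaker with grey rounded cap, 90 mm tall, 44 mm in diameter up to z = 66 mm, cap 34 mm. Origin: centre of the underside, z up. Stands on the tray.
- spice_jar: Spice jar with black cap, 105 mm tall, 41 mm in diameter. Origin: centre of the underside, z up. Stands on the tray and stays there.
- tray (a joint): Travel of the pull-out tray in m: 0 fully home, 0.14 fully out towards the robot; needs about 4 N and stays where it is left. The wall cupboard (underside 0.46 m above the worktop, front at x = 0.65) hangs over the rear of the closed tray, so its things can be taken from above only once it is out.
- tray_handle (a point): Middle of the round steel handle bar of the tray (bar 10 mm thick, 78 mm long, 78 mm above the worktop); moves with the tray. Axes: x level, along the slide to the BACK (pull along -x of this frame), y along the bar, z up. The bar stands 24 mm in front of the front board, whose top is 63 mm above the worktop; from above, fingers can close on it along x.
- wood_dish: Dark wooden round dish for the mill, fixed: 85 mm outside, 75 mm inside, rim 12 mm high, inner floor 6 mm above the worktop. Origin: centre of the underside, z up. It lies at the left of the worktop, in front of the tall white juicer (fixed, 0.34 m tall, its front at x = 0.55, from y = -0.20 to 0.06): keep the gripper's body clear of it, x below 0.48 there.
- blue_dish: Blue ceramic round dish for the shaker, fixed: 70 mm outside, 60 mm inside, rim 12 mm high, inner floor 6 mm above the worktop. Origin: centre of the underside, z up. It lies at the left of the worktop, in front of the tall white juicer (fixed, 0.34 m tall, its front at x = 0.55, from y = -0.20 to 0.06): keep the gripper's body clear of it, x below 0.48 there.
- tray_unit: Pull-out spice tray with its fixed runners. Origin on the worktop, under the middle of the closed tray's front face; x to the back, z up; does not move. Tray: wood, 160 mm wide, 176 mm deep behind the front face, floor 30 mm above the worktop (rubber mat), side rails to 63 mm. Opening, it sweeps straight forward 140 mm, handle 29 mm ahead of its front face.

How it is judged (in metres and radians):
On the way, in this order (a step that is already met when the one before it is completed fails the run):
1. the tray is fully out (at least 130 mm of 140), with pot and canister set down upright elsewhere on the worktop (value of joint tray above 0.13 m and height (world z) of each of lidded_pot, steel_canister below 0.006 m and angle between each of lidded_pot, steel_canister's own z axis and vertical below 0.08 rad and linear speed of each of lidded_pot, steel_canister below 0.02 m/s), for 0.1 s.
2. mill and shaker stand released in their own dishes while the tray is still out (horizontal distance between pepper_mill and wood_dish below 0.011 m and z of pepper_mill in the frame of wood_dish below 0.01 m and angle between each of pepper_mill, salt_shaker's own z axis and vertical below 0.08 rad and linear speed of each of pepper_mill, salt_shaker below 0.02 m/s and contact force between each of pepper_mill, salt_shaker and the fingers below 0.1 N and horizontal distance between salt_shaker and blue_dish below 0.011 m and z of salt_shaker in the frame of blue_dish below 0.01 m), for 0.2 s.
3. the tray is home again (within 8 mm) (value of joint tray below 0.008 m), for 0.1 s.
At the end, for the whole second after the job is handed in: Mill in the wooden dish, shaker in the blue dish (upright on its floor, within 11 mm of the middle); tray home within 8 mm, spice jar standing on it; pot and canister upright on the worktop within 15 mm of where each stood at the start; all released and at rest (all of step 2 and value of joint tray below 0.008 m and z of spice_jar in the frame of tray_handle below -0.04 m and x of spice_jar in the frame of tray_handle between 0.04 and 0.19 m and angle between each of spice_jar, lidded_pot, steel_canister's own z axis and vertical below 0.08 rad and linear speed of each of spice_jar, lidded_pot, steel_canister below 0.02 m/s and height (world z) of each of lidded_pot, steel_canister below 0.006 m and distance of each of lidded_pot, steel_canister from where it was at the start of the episode below 0.015 m); the robot touches nothing.
It fails at once if the tray bumps the pot or the canister (contact force between tray_unit and lidded_pot above 1 N or contact force between tray_unit and steel_canister above 1 N).
It fails at once if the pot, canister, mill, shaker or spice jar is tipped by more than 0.6 rad (angle between any of lidded_pot, steel_canister, pepper_mill, salt_shaker, spice_jar's own z axis and vertical above 0.6 rad).
It fails at once if the spice jar is taken off the tray (z of spice_jar in the frame of tray_handle above -0.02 m).
It also fails if it takes over 138 s, if anything falls off the work surface, if the arm or the gripper's body presses on something with over 40 N, if the wrist force passes 120 N, or if a joint passes its speed limit or range.

### The arm

A 6-joint arm with a two-finger parallel gripper is mounted at the origin on a cart in front of the work surface, level with it; the furniture and walls round the work are solid. World frame = base frame: x ahead of the robot, y to its left, z up, the work surface at z = 0. Lengths are in mm, angles in rad, forces in N, time in s.
With the tool pointing down it reaches from about 350 to 725 mm from the base axis. Payload 6 kg.
Tool frame: the origin (TCP) lies at the very end of the fingers, on their centre line; the grasp point (between the pads) lies 19 mm behind it; z points along the fingers, y is the line along which they close (so a half turn about z gives the same grasp; the last joint's range is limited). The gripper opens to 85 mm and grips with 20 to 120 N. Pads are 22 mm wide; open, the fingers measure 114 mm over their backs; the gripper's body (76 mm by 85 mm) begins 54 mm behind the grasp point. The pads swing forward as they close: fully open they stand 13 mm farther back than shut.
Start: joints at [-0.961, 0.04, 0.085, 0, -1.615, -0.334], TCP at [163.4, -577.299, 231.261] pointing down, gripper open.
Joint ranges: [-2.56, 2.56], [-1.29, 2.01], [-1.08, 1.49], [-3.29, 1.98], [-2.81, -0.18], [-2.99, 2.99]. Speed limits (rad/s): [2.57, 2.57, 3.01, 3.14, 3.14, 3.14].

### API

Orientations are given as a rotation vector (axis times angle).
In Python, from cell import readout, imaging, robot gives the robot as it stands.
- The arm moves only by the tool arm_command, never from a script. Its arguments are lists of equal length, an entry for each row: "dp": the shift along the world's x, y, z in units of 0.25 m (1.0 is 0.25 m), a list of three; "turn": the turn, a rotation vector about the world's x, y, z in units of 30 degrees (1.0 is 30 degrees), a list of three; "hand": the opening, from -1 (shut) to 1 (fully open). In form: {"dp": [[x, y, z], ...], "turn": [[ax, ay, az], ...], "hand": [hand, ...]}. A call has exactly 5 rows; each row is the pose to reach, as a shift and turn from the pose commanded when the call began; what a row does not reach only later rows make up. A row lasts 1/8 s, in which the tool goes at most 62.5 mm and 10.7 degrees, less where a joint would pass 70% of its speed; a pose out of reach is approached as far as the arm can. A call with a number of a shift or a turn outside -1 to 1 is refused whole. A call with a gripper value outside its range is refused whole. The fingers move at their own pace and stop on an object; "force" is the grip in N (left out, the last holds). Time passes only in rows, so rows that repeat a pose let the fingers close, or fill a call up. It gives the time, the measured TCP pose, the force, the opening and the grip force at its end, in the units of the state.
- readout.get_obs(): the state, without advancing time (a new reading comes with each control period).
- imaging.grab_frame(name): name is "scene" or "top" or "wrist"; returns a dict with "img" (384x512x3 uint8, red, green, blue), "depth" (384x512 float32, mm along the optical axis (not along the pixel's ray), 0 where there is no reading), "mtx" (3x3 intrinsics, pixels), "view" (4x4, takes a point from world to camera coordinates). Camera axes: x right, y down, z forward; pixel columns grow to the right and rows downward; lengths in mm; the calibration is good to about 2 mm. A picture is of the moment at which its call begins.
- robot.job_done(): hands the job in; it is judged then, once.
The state is a dict: "time": time; "joints": joint angles; "qvel": joint speeds; "joint_efforts": joint torques, N m; "tool_pos": TCP position; "orientation": TCP orientation; "force": force on the tool from outside, world axes, zero at the start; "moment": the same for the moment, N m; "opening": finger opening in mm; "gripper_force": force on a finger pad.
Only numpy, scipy, OpenCV 4.12 (cv2) and the standard library are available. Lean on these libraries where they do the work, as an engineer would, in place of code of your own. Each camera call takes 0.05 s, during which the arm holds its last target. There are 200 camera calls.

## Working session

There is one attempt and no reset: what is moved stays moved. The work goes in short steps, Python scripts to look and compute and a tool call to move; the robot and the scene stay as the last step left them, time stands still between calls to the robot, and variables do not carry over. Pictures are saved under pics/ and viewed, at most 14 in all, crops included, and the job is handed in when it is done.

Besides the shell and the picture viewer there is one more tool, called after "Emit:" as name(argument=value, ...) on one line, values as JSON. arm_command: Moves the arm, as the interface text tells. Its arguments: {"type":"object","properties":{"dp":{"type":"array"},"turn":{"type":"array"},"hand":{"type":"array"},"force":{"type":"number"}},"required":["dp","turn","hand"]}

```bash
mkdir -p pics; ls; cat > h.py <<'E'
import numpy as np, cv2
from cell import readout, imaging, robot
def grab(n, save=None):
    f=imaging.grab_frame(n)
    if save: cv2.imwrite('pics/'+save, f['img'][:,:,::-1])
    return f
def cloud(f):
    d=f['depth'].astype(float); K=f['mtx']; h,w=d.shape
    v,u=np.mgrid[:h,:w]
    P=np.stack([(u-K[0,2])/K[0,0]*d,(v-K[1,2])/K[1,1]*d,d],-1)
    T=np.linalg.inv(f['view']); return P@T[:3,:3].T+T[:3,3]
def ray(f,u,v,z):
    K=f['mtx'];T=np.linalg.inv(f['view'])
    r=T[:3,:3]@np.array([(u-K[0,2])/K[0,0],(v-K[1,2])/K[1,1],1]);o=T[:3,3]
    return o+r*(z-o[2])/r[2]
E
python3 - <<'E'
from h import *
print(readout.get_obs())
a=grab('scene','s0.png');b=grab('top','t0.png')
import pickle;pickle.dump((a,b),open('f0.pkl','wb'))
for f in(a,b):print(np.linalg.inv(f['view'])[:3].round(2),f['mtx'][0],(f['depth']>0).mean())
E
```

```text
pics
{'time': 0.0, 'joints': array([-9.61287479e-01,  4.08434842e-02,  8.37881303e-02, -4.81044851e-04,
       -1.61551093e+00, -3.33726681e-01]), 'qvel': array([ 0.00095472, -0.00060142, -0.00093414, -0.00039645,  0.00113085,
       -0.0008365 ]), 'joint_efforts': array([ 9.92543501e-04, -3.68211615e+01,  3.47409582e+01,  6.93244591e+00,
       -5.47518575e-03, -1.46021324e-05]), 'tool_pos': array([ 163.38521286, -576.97456202,  230.24503685]), 'orientation': array([ 4.31807050e-01, -3.11139465e+00, -2.81936357e-03]), 'force': array([-0.11883053, -0.08268519,  0.60760497]), 'moment': array([-0.00850543,  0.0307573 ,  0.06134164]), 'gripper_force': 0.0, 'opening': 85.19645951214238}
[[ 7.8000e-01 -2.8000e-01  5.5000e-01 -5.8200e+01]
 [-6.2000e-01 -3.6000e-01  7.0000e-01 -8.8252e+02]
 [ 0.0000e+00 -8.9000e-01 -4.6000e-01  5.9757e+02]] [461.02077003   0.         256.20317978] 0.995697021484375
[[-1.00000e-02 -9.80000e-01  1.80000e-01  3.30360e+02]
 [-1.00000e+00  1.00000e-02  0.00000e+00 -1.36120e+02]
 [-1.00000e-02 -1.80000e-01 -9.80000e-01  1.29167e+03]] [489.64013989   0.         253.47455091] 0.9959869384765625
```

View pics/s0.png

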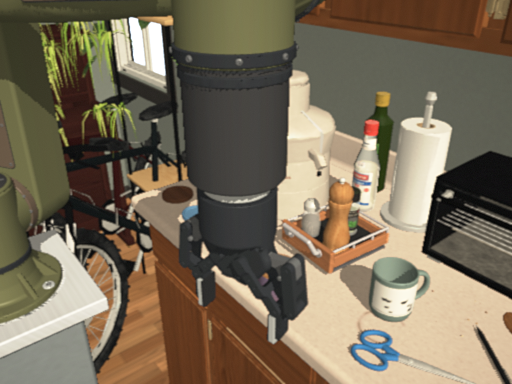

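View pics/t0.png

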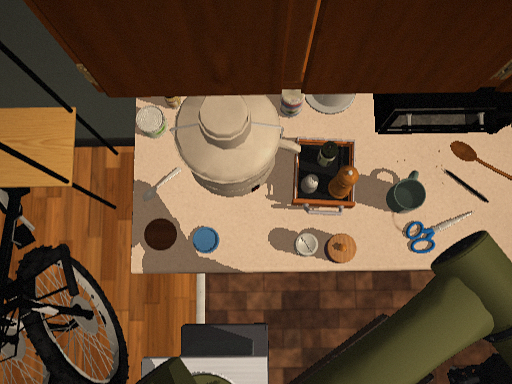

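The top view shows the wood dish at (160,234), blue dish (206,239), canister (306,243), pot (341,248), tray handle (323,210), shaker (310,184), mill (345,182) and jar (328,152). The arm hides much of the scene view.

```bash
python3 - <<'E'
from h import *
import pickle
a,b=pickle.load(open('f0.pkl','rb'))
P=cloud(b);hsv=cv2.cvtColor(b['img'],cv2.COLOR_RGB2HSV)
def win(n,u0,u1,v0,v1,zl,zh):
    Q=P[v0:v1,u0:u1].reshape(-1,3);m=(Q[:,2]>zl)&(Q[:,2]<zh);Q=Q[m]
    if len(Q)<3:print(n,len(Q));return
    (x,y),r=cv2.minEnclosingCircle(Q[:,:2].astype(np.float32))
    print(n,len(Q),'mean',Q.mean(0).round(1),'circ',round(x,1),round(y,1),round(r,1),'min',Q.min(0).round(0),'max',Q.max(0).round(0))
win('table',240,290,220,260,-20,20)
win('wood',138,182,214,254,4,30)
win('blue',188,222,222,256,4,30)
win('can',290,320,228,260,55,70)
win('lid',322,362,228,268,55,74)
win('knob',322,362,228,268,77,100)
win('handle',300,345,203,216,70,100)
win('mill',328,365,160,205,150,210)
win('millhead',328,365,160,205,195,215)
win('shak',298,322,170,198,105,130)
win('jar',315,340,138,170,120,145)
win('trayrail',288,362,135,212,50,70)
E
python3 - <<'E'
import cv2
i=cv2.imread('pics/t0.png')[125:270,130:375];cv2.imwrite('pics/t0c.png',cv2.resize(i,None,fx=3.2,fy=3.2,interpolation=2))
E
```

```text
table 1993 mean [ 445.  -159.9   -1.4] circ 445.7 -159.8 82.7 min [ 393. -226.   -9.] max [498. -95.   8.]
wood 553 mean [462.6 114.7   7.5] circ 464.7 122.8 63.6 min [418.  63.   4.] max [515. 174.  16.]
blue 391 mean [445.1  -6.    7.7] circ 448.0 -7.2 52.1 min [406. -40.   4.] max [493.  36.  16.]
can 410 mean [ 426.3 -262.6   60. ] circ 425.6 -263.2 29.6 min [ 399. -291.   55.] max [ 455. -235.   68.]
lid 632 mean [ 414.6 -349.    65.7] circ 414.6 -349.6 36.9 min [ 380. -385.   56.] max [ 450. -314.   73.]
knob 48 mean [ 415.2 -349.9   81. ] circ 414.8 -349.9 9.5 min [ 406. -359.   78.] max [ 424. -341.   88.]
handle 144 mean [ 502.7 -307.4   80.5] circ 503.5 -307.3 43.6 min [ 496. -351.   71.] max [ 513. -264.   87.]
mill 369 mean [ 573.1 -351.6  180. ] circ 576.4 -354.6 24.7 min [ 552. -378.  150.] max [ 600. -330.  203.]
millhead 16 mean [ 576.7 -354.5  198.4] circ 576.1 -354.3 5.2 min [ 572. -359.  196.] max [ 581. -349.  203.]
shak 142 mean [ 576.7 -275.1  113.8] circ 578.2 -276.1 17.0 min [ 562. -292.  106.] max [ 593. -260.  121.]
jar 226 mean [ 650.2 -319.9  133.3] circ 651.5 -321.0 20.7 min [ 631. -339.  121.] max [ 672. -301.  139.]
trayrail 782 mean [ 582.6 -312.    60.5] circ 611.8 -316.7 115.1 min [ 508. -400.   50.] max [ 704. -231.   70.]
```

View pics/t0c.png

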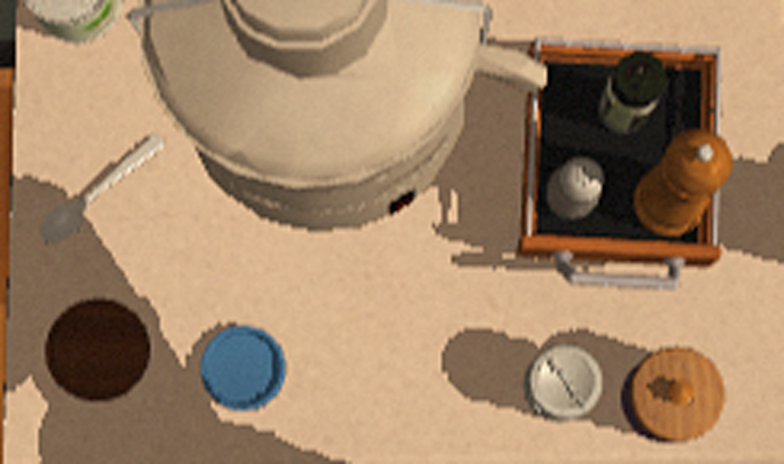

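The crop shows the same objects enlarged. The tray is yawed slightly: its front edge runs from (525,245) to (718,262).

```bash
python3 - <<'E'
from h import *
import pickle
a,b=pickle.load(open('f0.pkl','rb'))
hsv=cv2.cvtColor(b['img'],cv2.COLOR_RGB2HSV);H,S,V=[hsv[...,i].astype(int) for i in range(3)]
P=cloud(b)
def comp(m,u0,u1,v0,v1,z,n):
    k=np.zeros(m.shape,np.uint8);k[v0:v1,u0:u1]=m[v0:v1,u0:u1]
    c=max(cv2.findContours(k,0,1)[0],key=cv2.contourArea);(u,v),(w,h),_=cv2.fitEllipse(c)
    p=ray(b,u,v,z);print(n,round(u,1),round(v,1),'axes',w,h,p.round(1),'diam',abs(ray(b,u-w/2,v,z)-ray(b,u+w/2,v,z))[1].round(1))
comp((H>95)&(H<125)&(S>90),185,228,220,260,10,'blue')
comp((V<70),140,182,214,254,10,'wood')
# tray front board (top z 63) / handle line fits
Q=P[200:212,293:357].reshape(-1,3);m=(abs(Q[:,2]-63)<6);c=b['img'][200:212,293:357].reshape(-1,3)
Q=Q[m];print('front',len(Q),np.polyfit(Q[:,1],Q[:,0],1),Q.min(0),Q.max(0))
Q=P[203:216,300:345].reshape(-1,3);Q=Q[(Q[:,2]>72)];l=cv2.fitLine(Q[:,:2].astype(np.float32),cv2.DIST_HUBER,0,.01,.01).ravel();print('handle',l,np.degrees(np.arctan2(-l[0],l[1])))
# side rails
for n,u0,u1 in(('L',290,302),('R',350,358)):
    Q=P[145:203,u0:u1].reshape(-1,3);Q=Q[abs(Q[:,2]-62)<6];l=cv2.fitLine(Q[:,:2].astype(np.float32),cv2.DIST_HUBER,0,.01,.01).ravel();print(n,len(Q),l)
for u in(180,250,300,380):
    col=P[255:290,u];i=np.where(col[:,2]<-30)[0][0];print('edge',u,col[i-1].round(0))
E
```

```text
blue 205.5 239.5 axes 24.708948135375977 25.047372817993164 [445.9  -5.3  10. ] diam 64.7
wood 160.1 234.0 axes 30.547203063964844 31.754140853881836 [462.2 114.1  10. ] diam 80.3
front 285 [5.95869847e-02 5.49423713e+02] [ 507.7939676  -388.51175752   57.05234648] [ 539.44425856 -232.81791936   68.45374534]
handle [ 5.3669956e-02  9.9855870e-01  5.0237390e+02 -3.0741138e+02] -3.07654
L 126 [ 9.9837905e-01 -5.6914747e-02  5.9275781e+02 -2.4164624e+02]
R 74 [ 9.9738610e-01 -7.2256535e-02  6.0550037e+02 -3.8992764e+02]
edge 180 [361.  63.  -9.]
edge 250 [ 361. -120.  -14.]
edge 300 [ 361. -252.   -6.]
edge 380 [ 361. -462.  -10.]
```

Emit:
arm_command(dp=[[0.12,0.08,0],[0.3,0.19,0],[0.5,0.32,0],[0.68,0.43,0],[0.8,0.51,0]], turn=[[0,0,0.19],[0,0,0.38],[0,0,0.57],[0,0,0.76],[0,0,0.95]], hand=[1,1,1,1,1], force=40)

```text
time: 0.72
tool_pos: [365.1, -448.2, 230.7]
orientation: [1.191, -2.907, -0.002]
force: [-0.1, -1.0, -0.3]
opening: 85.4
gripper_force: 0.0
```

Emit:
arm_command(dp=[[0.04,0.12,0.02],[0.08,0.24,0.05],[0.13,0.36,0.08],[0.17,0.48,0.1],[0.208,0.6,0.12]], turn=[[0,0,0.19],[0,0,0.38],[0,0,0.57],[0,0,0.76],[0,0,0.95]], hand=[1,1,1,1,1])

```text
time: 1.35
tool_pos: [415.5, -298.7, 261.0]
orientation: [1.868, -2.525, -0.001]
force: [-0.2, 0.1, -0.4]
opening: 85.4
gripper_force: 0.0
```

Emit:
arm_command(dp=[[0,0,0],[0,0,0],[0,0,0],[0,0,0],[0,0,0]], turn=[[0,0,0.2],[0,0,0.4],[0,0,0.457],[0,0,0.457],[0,0,0.457]], hand=[1,1,1,1,1])

```text
time: 1.98
tool_pos: [415.3, -299.9, 261.1]
orientation: [2.151, -2.289, -0.0]
force: [0.1, -0.9, -0.7]
opening: 85.5
gripper_force: 0.0
```

```bash
python3 - <<'E'
from h import *
import pickle
w=grab('wrist','w1.png');a=grab('scene','s1.png');pickle.dump((w,a),open('f1.pkl','wb'))
cv2.imwrite('pics/c1.png',np.hstack([cv2.resize(x['img'][:,:,::-1],(400,300)) for x in(w,a)]))
print(np.linalg.inv(w['view'])[:3].round(2),w['mtx'],(w['depth']>0).mean())
P=cloud(w)
for z0,z1,n in((77,92,'knob/handle'),(62,72,'lid'),(55,66,'can')):
    k=((P[...,2]>z0)&(P[...,2]<z1)).astype(np.uint8)
    nn,L,st,_=cv2.connectedComponentsWithStats(k)
    for i in range(1,nn):
        if st[i,4]>150:
            Q=P[L==i];(x,y),r=cv2.minEnclosingCircle(Q[:,:2].astype(np.float32));print(n,st[i],Q.mean(0).round(1),round(x,1),round(y,1),round(r,1))
E
```

```text
[[-1.0000e+00  6.0000e-02  2.0000e-02  4.1028e+02]
 [ 6.0000e-02  9.4000e-01  3.3000e-01 -3.8421e+02]
 [ 0.0000e+00  3.3000e-01 -9.4000e-01  4.0353e+02]] [[306.09175885   0.         254.42340248]
 [  0.         306.09175885 188.87747826]
 [  0.           0.           1.        ]] 0.9960428873697916
knob/handle [ 80  98  44  49 580] [ 559.9 -358.8   84.4] 574.7 -355.2 25.1
knob/handle [241 109  19  19 287] [ 416.7 -350.2   81.2] 416.8 -349.8 9.8
knob/handle [164 121  16  79 720] [ 503.4 -311.1   81.5] 503.2 -308.8 43.5
knob/handle [ 95 178  33  32 327] [ 569.7 -282.5   84.4] 580.3 -276.0 19.0
knob/handle [ 20 264  97  26 708] [ 642.1 -179.1   84.9] 656.0 -171.1 59.3
lid [ 217   81   67   70 3362] [ 416.7 -351.1   66.6] 416.8 -349.6 36.8
lid [138  85  23 137 897] [ 533.8 -313.7   62.8] 534.6 -310.8 79.0
lid [ 94  96  36  50 229] [ 555.7 -359.2   67.7] 573.5 -355.3 26.9
lid [100 173  35  34 219] [ 568.1 -283.3   67. ] 580.0 -275.6 21.2
lid [ 16 257 106  23 498] [ 649.4 -180.3   67. ] 663.3 -169.3 66.3
can [217  81  67  70 840] [ 416.9 -353.    65.1] 416.8 -349.7 36.8
can [   0   85  163  137 2474] [ 556.1 -331.2   61.6] 604.9 -316.0 109.3
can [ 222  167   48   47 1792] [ 427.8 -264.6   60.8] 427.3 -261.9 30.5
can [102 171  35  33 188] [ 567.5 -283.9   61.2] 579.9 -275.8 21.3
can [ 12 190  84  29 430] [ 673.9 -252.5   61.3] 659.0 -260.0 49.4
can [ 16 254 108  23 526] [ 649.6 -180.3   60.6] 666.0 -167.5 69.1
```

View pics/c1.png

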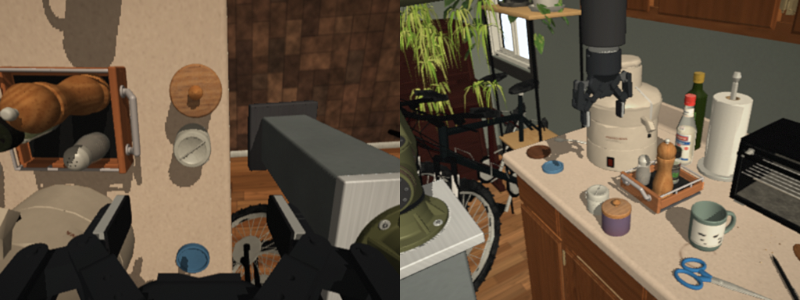

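The crop shows pot knob, lid, canister, handle and tray in the wrist view. Wrist and top measurements agree within 2 mm, and heights match the text (knob 85, lid 67, can 62, bar 81–83).

Emit:
arm_command(dp=[[0,-0.06,-0.1],[0,-0.13,-0.25],[0,-0.19,-0.42],[0.002,-0.2,-0.56],[0.002,-0.2,-0.605]], turn=[[0,0,0],[0,0,0],[0,0,0],[0,0,0],[0,0,0]], hand=[0.2,0.2,0.2,0.2,0.2], force=80)

```text
time: 2.7
tool_pos: [414.7, -349.5, 107.4]
orientation: [2.151, -2.288, -0.006]
force: [0.4, 0.8, -0.5]
opening: 51.1
gripper_force: 0.0
```

Emit:
arm_command(dp=[[0,0,-0.05],[0,0,-0.1],[0,0,-0.14],[0,0,-0.16],[0,0,-0.16]], turn=[[0,0,0],[0,0,0],[0,0,0],[0,0,0],[0,0,0]], hand=[0.2,0.2,0.2,0.2,0.2])

```text
time: 3.32
tool_pos: [415.9, -349.8, 69.9]
orientation: [2.153, -2.288, -0.0]
force: [-0.1, 0.2, 0.1]
opening: 51.0
gripper_force: 0.0
```

Emit:
arm_command(dp=[[0,0,0],[0,0,0],[0,0,0],[0,0,0],[0,0,0]], turn=[[0,0,0],[0,0,0],[0,0,0],[0,0,0],[0,0,0]], hand=[-1,-1,-1,-1,-1])

```text
time: 3.95
tool_pos: [416.5, -350.1, 70.8]
orientation: [-2.153, 2.288, -0.003]
force: [1.5, 1.2, 4.3]
opening: 14.0
gripper_force: 78.3
```

Emit:
arm_command(dp=[[0,0,0.02],[0,0,0.05],[0,0,0.09],[0,0,0.12],[0,0,0.14]], turn=[[0,0,0],[0,0,0],[0,0,0],[0,0,0],[0,0,0]], hand=[-1,-1,-1,-1,-1])

```text
time: 4.58
tool_pos: [416.0, -349.9, 105.7]
orientation: [-2.153, 2.288, -0.001]
force: [0.7, 0.9, -2.5]
opening: 14.1
gripper_force: 78.2
```

```bash
python3 - <<'E'
from h import *
o=readout.get_obs();print(o['force'],o['moment'],o['opening'],o['gripper_force'])
a=grab('scene');i=a['img'][100:300,180:380,::-1];cv2.imwrite('pics/s2.png',cv2.resize(i,None,fx=2.5,fy=2.5))
E
```

```text
[ 0.74422352  0.91311668 -2.48756911] [0.03951107 0.00203095 0.0517483 ] 14.070289598735215 78.18327619868796
```

View pics/s2.png

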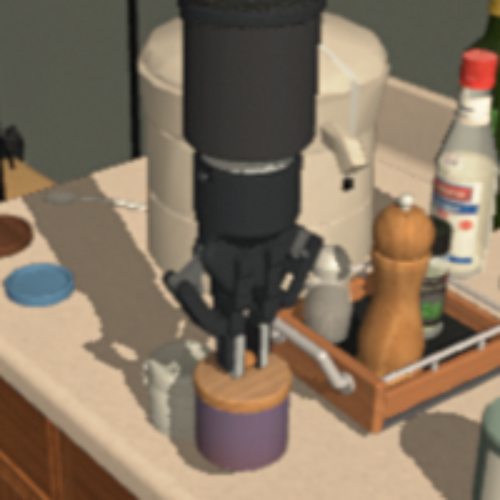

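The pot hangs upright at crop (240,415), clear of the worktop.

Emit:
arm_command(dp=[[0,0,0.03],[0,0,0.09],[0,0,0.16],[0,0,0.22],[0,0,0.24]], turn=[[0,0,0],[0,0,0],[0,0,0],[0,0,0],[0,0,0]], hand=[-1,-1,-1,-1,-1])

```text
time: 5.25
tool_pos: [416.4, -350.1, 166.9]
orientation: [-2.152, 2.287, -0.004]
force: [-0.7, -1.1, -1.9]
opening: 14.2
gripper_force: 78.3
```

Emit:
arm_command(dp=[[0.002,0.02,0],[0.006,0.08,0],[0.014,0.18,0],[0.022,0.29,0],[0.03,0.4,0]], turn=[[0,0,0],[0,0,0],[0,0,0],[0,0,0],[0,0,0]], hand=[-1,-1,-1,-1,-1])

```text
time: 5.88
tool_pos: [423.1, -248.1, 164.3]
orientation: [2.153, -2.287, -0.002]
force: [0.8, 0.3, -2.5]
opening: 14.1
gripper_force: 78.3
```

Emit:
arm_command(dp=[[0.008,0.12,0],[0.016,0.24,0],[0.024,0.36,0],[0.026,0.47,0],[0.026,0.54,0]], turn=[[0,0,0],[0,0,0],[0,0,0],[0,0,0],[0,0,0]], hand=[-1,-1,-1,-1,-1])

```text
time: 6.5
tool_pos: [429.4, -112.9, 164.4]
orientation: [2.154, -2.286, -0.001]
force: [-0.2, 0.6, -3.4]
opening: 14.2
gripper_force: 78.3
```

Emit:
arm_command(dp=[[0,0.05,0],[0,0.09,0],[0,0.1,0],[0,0.1,-0.02],[0,0.1,-0.06]], turn=[[0,0,0],[0,0,0],[0,0,0],[0,0,0],[0,0,0]], hand=[-1,-1,-1,-1,-1])

```text
time: 7.12
tool_pos: [430.0, -90.1, 149.6]
orientation: [-2.152, 2.289, -0.0]
force: [-1.3, 0.1, -3.4]
opening: 14.3
gripper_force: 78.3
```

Emit:
arm_command(dp=[[0,0,-0.06],[0,0,-0.12],[0,0,-0.18],[0,0,-0.23],[0,0,-0.26]], turn=[[0,0,0],[0,0,0],[0,0,0],[0,0,0],[0,0,0]], hand=[-1,-1,-1,-1,-1])

```text
time: 7.75
tool_pos: [429.6, -89.8, 84.0]
orientation: [2.152, -2.287, -0.001]
force: [-0.2, 0.4, -2.8]
opening: 14.2
gripper_force: 78.3
```

Emit:
arm_command(dp=[[0,0,-0.03],[0,0,-0.05],[0,0,-0.058],[0,0,-0.06],[0,0,-0.06]], turn=[[0,0,0],[0,0,0],[0,0,0],[0,0,0],[0,0,0]], hand=[-1,-1,-1,-1,-1])

```text
time: 8.38
tool_pos: [430.4, -89.8, 70.7]
orientation: [-2.152, 2.287, -0.001]
force: [0.1, -0.7, 0.2]
opening: 13.9
gripper_force: 78.6
```

Emit:
arm_command(dp=[[0,0,0],[0,0,0],[0,0,0],[0,0,0.02],[0,0,0.06]], turn=[[0,0,0],[0,0,0],[0,0,0],[0,0,0],[0,0,0]], hand=[0,0.2,0.2,0.2,0.2])

```text
time: 9.0
tool_pos: [429.7, -89.9, 85.4]
orientation: [2.152, -2.287, -0.0]
force: [0.3, 0.4, 0.1]
opening: 51.1
gripper_force: 0.0
```

Emit:
arm_command(dp=[[0,0,0.1],[0,0,0.25],[0,-0.05,0.36],[0,-0.16,0.36],[0,-0.28,0.36]], turn=[[0,0,0],[0,0,0],[0,0,0],[0,0,0],[0,0,0]], hand=[0.2,0.2,0.2,1,1])

```text
time: 9.62
tool_pos: [430.3, -160.4, 176.4]
orientation: [-2.153, 2.286, -0.002]
force: [0.2, -0.2, -0.3]
opening: 84.1
gripper_force: 0.0
```

Emit:
arm_command(dp=[[0,-0.1,0],[-0.005,-0.22,0],[-0.01,-0.33,0],[-0.012,-0.4,0],[-0.012,-0.41,-0.05]], turn=[[0,0,0],[0,0,0],[0,0,0],[0,0,0],[0,0,0]], hand=[1,1,1,1,1], force=40)

```text
time: 10.25
tool_pos: [427.3, -263.4, 163.6]
orientation: [-2.15, 2.289, -0.003]
force: [0.0, 0.4, -0.4]
opening: 85.2
gripper_force: 0.0
```

Emit:
arm_command(dp=[[0,0,-0.13],[0,0,-0.28],[0,0,-0.42],[0,0,-0.52],[0,0,-0.55]], turn=[[0,0,0],[0,0,0],[0,0,0],[0,0,0],[0,0,0]], hand=[1,1,1,1,1])

```text
time: 10.88
tool_pos: [425.8, -261.5, 23.1]
orientation: [2.152, -2.286, -0.004]
force: [0.4, -0.5, 0.8]
opening: 85.6
gripper_force: 0.0
```

Emit:
arm_command(dp=[[0,0,0],[0,0,0],[0,0,0],[0,0,0],[0,0,0]], turn=[[0,0,0],[0,0,0],[0,0,0],[0,0,0],[0,0,0]], hand=[0.5,0,-1,-1,-1])

```text
time: 11.5
tool_pos: [428.0, -262.5, 26.7]
orientation: [-2.152, 2.287, -0.004]
force: [1.3, 2.6, 6.1]
opening: 57.1
gripper_force: 43.5
```

Emit:
arm_command(dp=[[0,0,0.02],[0,0,0.06],[0,0,0.1],[0,0,0.13],[0,0,0.14]], turn=[[0,0,0],[0,0,0],[0,0,0],[0,0,0],[0,0,0]], hand=[-1,-1,-1,-1,-1])

```text
time: 12.12
tool_pos: [427.2, -262.4, 60.8]
orientation: [-2.152, 2.288, -0.001]
force: [0.9, -0.3, -2.3]
opening: 57.2
gripper_force: 43.0
```

Emit:
arm_command(dp=[[0,0.03,0],[0.004,0.1,0],[0.008,0.2,0],[0.012,0.3,0],[0.012,0.36,0]], turn=[[0,0,0],[0,0,0],[0,0,0],[0,0,0],[0,0,0]], hand=[-1,-1,-1,-1,-1])

```text
time: 12.75
tool_pos: [429.7, -171.0, 59.7]
orientation: [2.154, -2.287, -0.001]
force: [0.8, 1.0, -1.6]
opening: 57.0
gripper_force: 43.0
```

Emit:
arm_command(dp=[[0,0,0],[0,0,-0.04],[0,0,-0.08],[0,0,-0.11],[0,0,-0.13]], turn=[[0,0,0],[0,0,0],[0,0,0],[0,0,0],[0,0,0]], hand=[-1,-1,-1,-1,-1])

```text
time: 13.38
tool_pos: [429.5, -172.6, 26.6]
orientation: [2.152, -2.288, -0.001]
force: [-3.8, 4.0, 14.2]
opening: 57.0
gripper_force: 45.6
```

Emit:
arm_command(dp=[[0,0,-0.008],[0,0,-0.01],[0,0,-0.01],[0,0,-0.01],[0,0,-0.01]], turn=[[0,0,0],[0,0,0],[0,0,0],[0,0,0],[0,0,0]], hand=[-1,-1,0.5,1,1])

```text
time: 14.0
tool_pos: [430.0, -172.4, 25.0]
orientation: [2.153, -2.288, 0.0]
force: [-0.1, 0.1, -0.0]
opening: 85.4
gripper_force: 0.0
```

Emit:
arm_command(dp=[[0,0,0.06],[0,0,0.2],[0,0,0.36],[0,0,0.5],[0,0,0.62]], turn=[[0,0,0],[0,0,0],[0,0,0],[0,0,0],[0,0,0]], hand=[1,1,1,1,1])

```text
time: 14.62
tool_pos: [430.1, -172.5, 182.9]
orientation: [-2.152, 2.287, -0.003]
force: [0.1, -0.6, -0.5]
opening: 85.7
gripper_force: 0.0
```

```bash
cat >> h.py <<'E'
def blobs(P,z0,z1,amin=30,box=(340,720,-480,190)):
    m=(P[...,2]>z0)&(P[...,2]<z1)&(P[...,0]>box[0])&(P[...,0]<box[1])&(P[...,1]>box[2])&(P[...,1]<box[3])
    n,L,st,_=cv2.connectedComponentsWithStats(m.astype(np.uint8))
    for i in range(1,n):
        if st[i,4]>amin:
            Q=P[L==i];(x,y),r=cv2.minEnclosingCircle(Q[:,:2].astype(np.float32));print((z0,z1),st[i,4],Q.mean(0).round(1),'c',round(x,1),round(y,1),'r',round(r,1))
E
python3 - <<'E'
from h import *
for n in('top','wrist'):
    f=grab(n);P=cloud(f);print(n);b=(370,520,-240,-40)
    blobs(P,76,92,20,(340,520,-450,-40));blobs(P,56,73,100,b)
E
```

```text
top
(76, 92) 113 [ 501.7 -315.5   80.8] c 503.0 -314.6 r 36.9
(56, 73) 127 [402.7 -92.2  64.6] c 408.8 -92.1 r 30.0
wrist
(76, 92) 1125 [ 504.5 -292.6   81.3] c 504.0 -291.4 r 27.8
(76, 92) 306 [430.6 -91.6  81.3] c 430.8 -90.1 r 10.2
(56, 73) 2984 [ 429.3 -174.7   60.8] c 428.9 -172.6 r 30.1
(56, 73) 3594 [430.6 -95.1  66.4] c 431.0 -90.2 r 37.1
```

Emit:
arm_command(dp=[[0.04,-0.06,0],[0.12,-0.18,0],[0.2,-0.32,0],[0.27,-0.44,-0.04],[0.296,-0.48,-0.16]], turn=[[0,0,0],[0,0,0],[0,0,0],[0,0,0],[0,0,0]], hand=[0,0,0,0,0], force=60)

```text
time: 15.35
tool_pos: [505.1, -294.2, 140.9]
orientation: [-2.151, 2.289, -0.004]
force: [-0.0, 0.7, -0.4]
opening: 42.6
gripper_force: 0.0
```

Emit:
arm_command(dp=[[0,0,-0.08],[0,0,-0.18],[0,0,-0.26],[0,0,-0.292],[0,0,-0.292]], turn=[[0,0,0],[0,0,0],[0,0,0],[0,0,0],[0,0,0]], hand=[0,0,0,0,0])

```text
time: 15.98
tool_pos: [503.8, -292.1, 67.1]
orientation: [2.153, -2.287, -0.0]
force: [-0.4, 0.2, 0.1]
opening: 42.7
gripper_force: 0.0
```

Emit:
arm_command(dp=[[0,0,0],[0,0,0],[0,0,0],[0,0,0],[0,0,0]], turn=[[0,0,0],[0,0,0],[0,0,0],[0,0,0],[0,0,0]], hand=[-0.4,-1,-1,-1,-1])

```text
time: 16.6
tool_pos: [504.7, -292.5, 68.3]
orientation: [-2.152, 2.287, -0.003]
force: [1.0, 2.5, 5.8]
opening: 7.5
gripper_force: 58.9
```

Emit:
arm_command(dp=[[-0.006,0,0],[-0.025,0.0015,0],[-0.055,0.003,0],[-0.095,0.006,0],[-0.14,0.0085,0]], turn=[[0,0,0],[0,0,0],[0,0,0],[0,0,0],[0,0,0]], hand=[-1,-1,-1,-1,-1])

```text
time: 17.23
tool_pos: [470.2, -290.0, 68.3]
orientation: [-2.152, 2.286, -0.005]
force: [3.9, 3.9, 6.2]
opening: 7.2
gripper_force: 58.9
```

Emit:
arm_command(dp=[[-0.05,0.003,0],[-0.1,0.006,0],[-0.15,0.009,0],[-0.2,0.012,0],[-0.25,0.015,0]], turn=[[0,0,0],[0,0,0],[0,0,0],[0,0,0],[0,0,0]], hand=[-1,-1,-1,-1,-1])

```text
time: 17.85
tool_pos: [407.8, -285.5, 68.2]
orientation: [-2.151, 2.284, -0.004]
force: [3.9, 8.0, 8.0]
opening: 7.1
gripper_force: 59.2
```

Emit:
arm_command(dp=[[-0.05,0.003,0],[-0.095,0.006,0],[-0.13,0.008,0],[-0.155,0.0095,0],[-0.17,0.01,0]], turn=[[0,0,0],[0,0,0],[0,0,0],[0,0,0],[0,0,0]], hand=[-1,-1,-1,-1,-1])

```text
time: 18.48
tool_pos: [366.1, -282.5, 68.3]
orientation: [-2.15, 2.283, -0.004]
force: [14.7, 8.8, 2.2]
opening: 7.1
gripper_force: 58.9
```

Emit:
arm_command(dp=[[0,0,0],[0,0,0],[0,0,0.02],[0,0,0.08],[0,0,0.2]], turn=[[0,0,0],[0,0,0],[0,0,0],[0,0,0],[0,0,0]], hand=[-0.3,0,0,0,0])

```text
time: 19.1
tool_pos: [363.2, -283.9, 117.4]
orientation: [2.152, -2.287, -0.003]
force: [0.2, -0.1, -0.3]
opening: 42.7
gripper_force: 0.0
```

Emit:
arm_command(dp=[[0.02,-0.04,0.15],[0.05,-0.1,0.35],[0.1,-0.16,0.55],[0.14,-0.2,0.66],[0.15,-0.22,0.72]], turn=[[0,0,0],[0,0,0],[0,0,0],[0,0,0],[0,0,0]], hand=[1,1,1,1,1], force=80)

```text
time: 19.73
tool_pos: [401.8, -339.7, 299.7]
orientation: [-2.152, 2.288, -0.003]
force: [-0.2, 0.5, 0.0]
opening: 85.2
gripper_force: 0.0
```

```bash
python3 - <<'E'
from h import *
im=[]
for n in('wrist','top','scene'):
    f=grab(n);P=cloud(f);print(n);im.append(f['img'][:,:,::-1])
    b=(330,560,-420,-215)
    blobs(P,160,189,60,b);blobs(P,194,205,4,b);blobs(P,103,125,60,b);blobs(P,126,140,60,b);blobs(P,74,88,60,(340,390,-380,-220))
cv2.imwrite('pics/c3.png',np.hstack([cv2.resize(x,(400,300)) for x in im[::2]]))
E
```

```text
wrist
(160, 189) 2040 [ 436.5 -349.1  181.3] c 439.2 -343.9 r 25.1
(194, 205) 161 [ 439.1 -345.   198.2] c 439.6 -344.1 r 6.1
(103, 125) 115 [ 429.3 -358.5  109.8] c 433.3 -351.9 r 17.4
(103, 125) 276 [ 503.  -321.6  114.3] c 512.8 -311.5 r 20.3
(103, 125) 608 [ 439.8 -270.2  114.2] c 441.0 -266.7 r 17.2
(126, 140) 1110 [ 512.5 -312.   134.5] c 513.8 -310.4 r 20.5
(74, 88) 550 [ 365.3 -301.4   81.4] c 367.4 -299.1 r 43.5
top
(103, 125) 141 [ 436.9 -265.1  113.8] c 439.2 -266.3 r 16.8
(74, 88) 153 [ 363.6 -298.    80.3] c 364.8 -298.4 r 44.2
scene
(160, 189) 477 [ 429.3 -354.4  176.2] c 436.2 -346.0 r 25.0
(194, 205) 22 [ 437.6 -346.1  197.5] c 437.9 -345.6 r 4.9
(103, 125) 126 [ 507.6 -326.6  114.1] c 511.2 -323.8 r 16.3
(103, 125) 171 [ 435.8 -272.2  112. ] c 439.7 -268.1 r 17.1
(103, 125) 196 [ 427.3 -355.2  113.5] c 435.1 -347.4 r 18.8
(126, 140) 158 [ 514.1 -317.4  133.3] c 515.3 -312.0 r 21.8
(126, 140) 120 [ 426.1 -357.6  133.1] c 433.4 -350.1 r 21.3
(74, 88) 185 [ 362.4 -304.5   79.9] c 363.5 -300.0 r 44.2
```

View pics/c3.png

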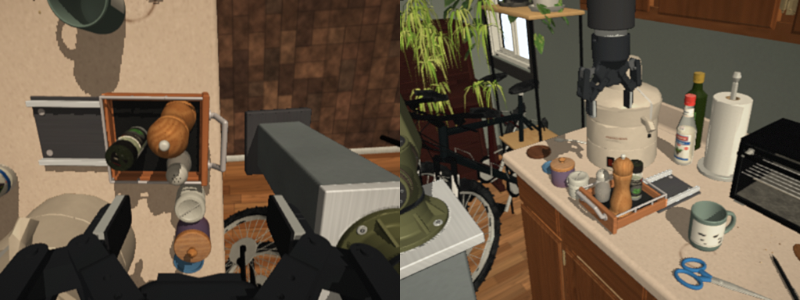

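The tray is fully out (handle moved 139 mm). In the wrist view the mill is at (170,130), shaker (180,165), jar (125,147), all standing.

Emit:
arm_command(dp=[[0.05,-0.01,-0.05],[0.12,-0.02,-0.18],[0.148,-0.024,-0.34],[0.148,-0.024,-0.5],[0.148,-0.024,-0.564]], turn=[[0,0,0],[0,0,0],[0,0,0],[0,0,0],[0,0,0]], hand=[1,1,1,1,1], force=80)

```text
time: 20.5
tool_pos: [437.2, -343.8, 151.6]
orientation: [2.152, -2.286, -0.009]
force: [0.5, -0.8, 0.5]
opening: 85.3
gripper_force: 0.0
```

Emit:
arm_command(dp=[[0,0,0],[0,0,0],[0,0,0],[0,0,0],[0,0,0]], turn=[[0,0,0],[0,0,0],[0,0,0],[0,0,0],[0,0,0]], hand=[0.6,0.3,-1,-1,-1])

```text
time: 21.12
tool_pos: [439.3, -345.6, 158.9]
orientation: [-2.152, 2.287, -0.007]
force: [-0.5, 1.0, 6.4]
opening: 45.3
gripper_force: 81.3
```

Emit:
arm_command(dp=[[0,0,0.02],[0,0,0.06],[0,0,0.11],[0,0,0.15],[0,0,0.17]], turn=[[0,0,0],[0,0,0],[0,0,0],[0,0,0],[0,0,0]], hand=[-1,-1,-1,-1,-1])

```text
time: 21.75
tool_pos: [438.6, -345.1, 199.6]
orientation: [-2.153, 2.288, -0.002]
force: [0.7, -0.6, -1.1]
opening: 45.3
gripper_force: 81.8
```

Emit:
arm_command(dp=[[0,0,0.04],[0,0,0.13],[0,0,0.22],[0,0,0.3],[0,0,0.34]], turn=[[0,0,0],[0,0,0],[0,0,0],[0,0,0],[0,0,0]], hand=[-1,-1,-1,-1,-1])

```text
time: 22.38
tool_pos: [438.6, -345.1, 284.9]
orientation: [-2.152, 2.288, -0.002]
force: [0.7, 0.2, -1.0]
opening: 45.1
gripper_force: 82.0
```

Emit:
arm_command(dp=[[0,0.03,0],[0.004,0.09,0],[0.008,0.18,0],[0.014,0.29,0],[0.02,0.42,0]], turn=[[0,0,0],[0,0,0],[0,0,0],[0,0,0],[0,0,0]], hand=[-1,-1,-1,-1,-1])

```text
time: 23.0
tool_pos: [443.0, -238.2, 282.5]
orientation: [2.152, -2.287, -0.002]
force: [0.4, -0.1, -1.5]
opening: 45.4
gripper_force: 82.0
```

Emit:
arm_command(dp=[[0.008,0.145,0],[0.016,0.29,0],[0.024,0.435,0],[0.032,0.58,0],[0.04,0.725,0]], turn=[[0,0,0],[0,0,0],[0,0,0],[0,0,0],[0,0,0]], hand=[-1,-1,-1,-1,-1])

```text
time: 23.62
tool_pos: [452.7, -56.8, 282.7]
orientation: [2.153, -2.287, -0.001]
force: [1.2, 0.5, -1.4]
opening: 45.0
gripper_force: 82.0
```

Emit:
arm_command(dp=[[0.008,0.14,0],[0.016,0.28,0],[0.024,0.41,0],[0.03,0.53,0],[0.035,0.62,0]], turn=[[0,0,0],[0,0,0],[0,0,0],[0,0,0],[0,0,0]], hand=[-1,-1,-1,-1,-1])

```text
time: 24.25
tool_pos: [461.2, 98.1, 282.6]
orientation: [2.154, -2.286, -0.001]
force: [-0.3, 0.1, -1.9]
opening: 45.0
gripper_force: 82.0
```

Emit:
arm_command(dp=[[0,0.04,0],[0,0.065,0],[0,0.071,0],[0,0.071,-0.04],[0,0.071,-0.12]], turn=[[0,0,0],[0,0,0],[0,0,0],[0,0,0],[0,0,0]], hand=[-1,-1,-1,-1,-1])

```text
time: 24.88
tool_pos: [462.4, 113.7, 253.3]
orientation: [-2.151, 2.288, -0.0]
force: [0.1, -0.7, -1.6]
opening: 45.0
gripper_force: 82.0
```

```bash
python3 - <<'E'
from h import *
im=[]
for n in('top','scene'):
    f=grab(n);im.append(f['img'][:,:,::-1])
cv2.imwrite('pics/c4.png',np.hstack([cv2.resize(im[0][130:280,120:320],(400,300)),cv2.resize(im[1][100:250,100:300],(400,300))]))
o=readout.get_obs();print(o['tool_pos'],o['orientation'],o['moment'])
E
```

```text
[461.21402953 113.43926436 250.60580359] [ 2.1492694  -2.28574758 -0.00276156] [0.00674867 0.04194049 0.04162459]
```

View pics/c4.png

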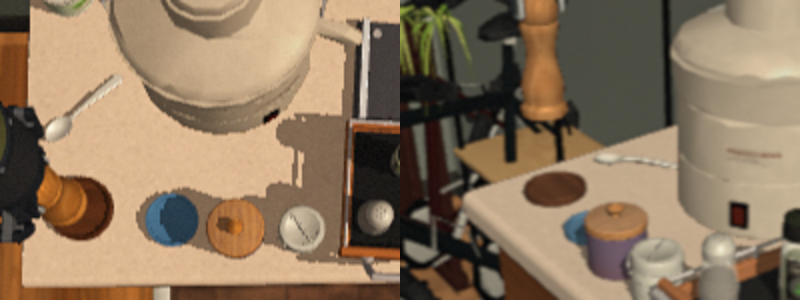

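The mill hangs over the dark dish; crop scene position about (540,60), dish at (555,187).

```bash
python3 - <<'E'
from h import *
f=grab('scene');P=cloud(f);hsv=cv2.cvtColor(f['img'],cv2.COLOR_RGB2HSV);H,S,V=[hsv[...,i].astype(int) for i in range(3)]
def dish(m,u0,u1,v0,v1,z,n):
    k=np.zeros(m.shape,np.uint8);k[v0:v1,u0:u1]=m[v0:v1,u0:u1]
    c=max(cv2.findContours(k,0,1)[0],key=cv2.contourArea).reshape(-1,2)
    Q=np.array([ray(f,u,v,z)[:2] for u,v in c],np.float32);print(n,cv2.minEnclosingCircle(Q),P[v0:v1,u0:u1][k[v0:v1,u0:u1]>0].mean(0))
dish((V<125)&(S>90),155,200,182,208,11,'wood')
for z in range(128,245,8):
    m=(abs(P[...,2]-z)<4)&(P[...,1]>60)&(P[...,1]<170)&(P[...,0]>400)&(P[...,0]<520)
    Q=P[m]
    if len(Q)>5:
        (x,y),r=cv2.minEnclosingCircle(Q[:,:2].astype(np.float32));print(z,len(Q),round(x,1),round(y,1),round(r,1))
E
```

```text
wood ((458.27154541015625, 104.44544219970703), 48.80399703979492) [460.07721686 110.51364125   7.21507893]
128 62 453.0 105.7 28.2
136 89 454.1 108.4 28.7
144 49 452.4 104.7 24.1
152 61 456.5 109.8 27.1
160 67 452.5 105.3 25.6
168 75 455.5 108.5 25.5
176 63 455.2 107.1 22.8
184 58 455.3 108.5 21.5
192 52 456.6 108.6 19.7
200 49 454.6 106.9 17.7
208 45 456.0 108.1 17.4
216 45 457.6 106.4 19.1
224 48 456.8 108.9 21.0
232 55 458.6 110.8 23.6
240 70 456.4 109.1 22.7
```

Emit:
arm_command(dp=[[0,0,-0.08],[0,0,-0.2],[0,0,-0.32],[0,0,-0.4],[0,0,-0.43]], turn=[[0,0,0],[0,0,0],[0,0,0],[0,0,0],[0,0,0]], hand=[-1,-1,-1,-1,-1])

```text
time: 25.65
tool_pos: [462.1, 113.8, 145.4]
orientation: [2.152, -2.288, 0.0]
force: [0.3, -0.7, -0.9]
opening: 45.3
gripper_force: 82.2
```

Emit:
arm_command(dp=[[0,0,-0.015],[0,0,-0.03],[0,0,-0.04],[0,0,-0.047],[0,0,-0.047]], turn=[[0,0,0],[0,0,0],[0,0,0],[0,0,0],[0,0,0]], hand=[-1,-1,-1,-1,-1])

```text
time: 26.28
tool_pos: [462.4, 114.1, 135.0]
orientation: [-2.152, 2.287, -0.001]
force: [-1.4, 0.5, 1.8]
opening: 45.3
gripper_force: 82.5
```

```bash
python3 - <<'E'
from h import *
o=readout.get_obs();print(o['tool_pos'],o['force'],o['moment'])
f=grab('top');g=grab('scene')
P=cloud(g)
for z in (20,40,60,80,100,120,140):
    m=(abs(P[...,2]-z)<5)&(P[...,1]>60)&(P[...,1]<170)&(P[...,0]>400)&(P[...,0]<520)
    Q=P[m]
    if len(Q)>5:
        (x,y),r=cv2.minEnclosingCircle(Q[:,:2].astype(np.float32));print(z,len(Q),round(x,1),round(y,1),round(r,1))
cv2.imwrite('pics/c5.png',np.hstack([cv2.resize(f['img'][190:270,120:220,::-1],(400,320)),cv2.resize(g['img'][130:210,130:230,::-1],(400,320))]))
E
```

```text
[462.37465925 114.10423289 134.97534279] [-1.35036325  0.50703916  1.7575157 ] [0.0212284  0.47975775 0.04067899]
20 81 456.9 108.8 27.5
40 66 455.1 105.5 25.2
60 71 456.8 108.9 24.0
80 61 458.1 109.9 20.0
100 50 457.4 110.2 20.0
120 61 456.1 104.8 21.9
140 75 460.4 113.3 33.1
```

View pics/c5.png

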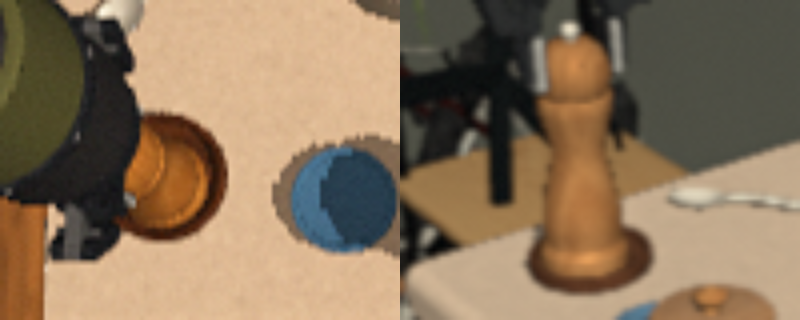

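The mill stands inside the dish (mill foot about (180,190) in a dish centred about (165,178) in the crop) and is nearly upright.

Emit:
arm_command(dp=[[0,0,-0.003],[0,0,-0.006],[0,0,-0.006],[0,0,-0.006],[0,0,-0.006]], turn=[[0,0,0],[0,0,0],[0,0,0],[0,0,0],[0,0,0]], hand=[-1,-1,-1,-0.5,0.3])

```text
time: 27.0
tool_pos: [462.4, 114.3, 133.1]
orientation: [-2.152, 2.287, -0.0]
force: [-0.5, -0.3, 0.3]
opening: 55.5
gripper_force: 0.0
```

Emit:
arm_command(dp=[[0,0,0],[0,0,0.02],[0,0,0.1],[0,0,0.3],[0,0,0.5]], turn=[[0,0,0],[0,0,0],[0,0,0],[0,0,0],[0,0,0]], hand=[1,1,1,1,1])

```text
time: 27.62
tool_pos: [462.2, 113.8, 260.7]
orientation: [-2.152, 2.287, -0.001]
force: [0.1, 0.5, 0.6]
opening: 85.4
gripper_force: 0.0
```

Emit:
arm_command(dp=[[0,-0.1,0.06],[0,-0.28,0.06],[0,-0.46,0.06],[0,-0.62,0.06],[0,-0.72,0.06]], turn=[[0,0,0],[0,0,0],[0,0,0],[0,0,0],[0,0,0]], hand=[1,1,1,1,1])

```text
time: 28.25
tool_pos: [462.1, -67.7, 274.6]
orientation: [-2.15, 2.288, -0.002]
force: [-0.2, 0.3, -0.9]
opening: 85.3
gripper_force: 0.0
```

```bash
python3 - <<'E'
from h import *
o=readout.get_obs();print(o['tool_pos'])
for n in('top','wrist','scene'):
    f=grab(n);P=cloud(f);print(n)
    b=(400,530,50,180);blobs(P,166,182,2,b);blobs(P,130,160,30,b);blobs(P,50,125,30,b)
    if n=='wrist':cv2.imwrite('pics/w6.png',f['img'][:,:,::-1]);blobs(P,8,20,100,(390,500,-45,40))
E
```

```text
[462.05785834 -67.69609504 274.60232543]
top
(50, 125) 73 [440.9 105.6  65.5] c 446.2 110.4 r 21.2
wrist
(166, 182) 38 [463.7 110.2 170.3] c 463.7 112.4 r 5.4
(130, 160) 1063 [462.1  98.8 149.5] c 462.7 113.4 r 24.8
(50, 125) 1278 [460.2  97.5  83.3] c 460.4 111.5 r 25.9
(8, 20) 525 [446.2  -5.   11.4] c 446.7 -4.4 r 35.0
scene
(166, 182) 14 [460.6 111.  171. ] c 460.6 112.1 r 5.2
(130, 160) 218 [454.   99.4 146.1] c 458.8 108.8 r 23.7
(50, 125) 438 [452.5  99.1  85.4] c 458.1 109.6 r 25.4
```

View pics/w6.png

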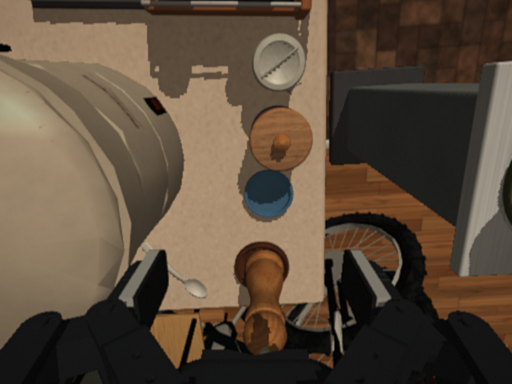

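The wrist view shows the mill upright in its dish (262,265) with blue dish at (268,193), pot at (281,140) and canister at (279,61).

Emit:
arm_command(dp=[[-0.01,-0.1,0],[-0.03,-0.3,0],[-0.06,-0.52,-0.05],[-0.085,-0.7,-0.12],[-0.089,-0.804,-0.2]], turn=[[0,0,0],[0,0,0],[0,0,0],[0,0,0],[0,0,0]], hand=[1,1,1,1,1], force=40)

```text
time: 29.02
tool_pos: [440.0, -268.0, 223.2]
orientation: [-2.152, 2.288, -0.002]
force: [0.2, 0.2, 0.4]
opening: 85.2
gripper_force: 0.0
```

Emit:
arm_command(dp=[[0,0,0],[0,0,-0.1],[0,0,-0.2],[0,0,-0.3],[0,0,-0.4]], turn=[[0,0,0],[0,0,0],[0,0,0],[0,0,0],[0,0,0]], hand=[1,1,1,1,1])

```text
time: 29.65
tool_pos: [441.1, -265.6, 123.6]
orientation: [-2.154, 2.285, -0.003]
force: [-0.4, -0.4, 0.9]
opening: 85.8
gripper_force: 0.0
```

Emit:
arm_command(dp=[[0,0,-0.06],[0,0,-0.14],[0,0,-0.195],[0,0,-0.215],[0,0,-0.215]], turn=[[0,0,0],[0,0,0],[0,0,0],[0,0,0],[0,0,0]], hand=[1,1,1,1,1])

```text
time: 30.28
tool_pos: [440.1, -266.9, 69.4]
orientation: [2.153, -2.288, 0.001]
force: [-0.1, 0.0, 1.0]
opening: 85.1
gripper_force: 0.0
```

Emit:
arm_command(dp=[[0,0,0],[0,0,0],[0,0,0],[0,0,0],[0,0,0]], turn=[[0,0,0],[0,0,0],[0,0,0],[0,0,0],[0,0,0]], hand=[0.6,0.2,0,-1,-1])

```text
time: 30.9
tool_pos: [440.2, -267.0, 69.6]
orientation: [-2.153, 2.288, -0.001]
force: [0.4, 0.9, 4.3]
opening: 36.6
gripper_force: 39.5
```

Emit:
arm_command(dp=[[0,0,0.02],[0,0,0.06],[0,0,0.11],[0,0,0.17],[0,0,0.22]], turn=[[0,0,0],[0,0,0],[0,0,0],[0,0,0],[0,0,0]], hand=[-1,-1,-1,-1,-1])

```text
time: 31.52
tool_pos: [440.2, -267.0, 125.6]
orientation: [-2.153, 2.288, -0.002]
force: [0.1, -0.3, -0.9]
opening: 36.7
gripper_force: 39.4
```

```bash
python3 - <<'E'
from h import *
f=grab('wrist');g=grab('scene')
cv2.imwrite('pics/c7.png',np.hstack([cv2.resize(f['img'][:,:,::-1],(400,300)),cv2.resize(g['img'][130:230,200:333,::-1],(400,300))]))
P=cloud(g);b=(400,480,-310,-230)
for z in range(50,150,10):blobs(P,z,z+10,10,b)
E
```

```text
(60, 70) 20 [ 401.8 -252.1   61.3] c 401.3 -256.5 r 25.1
(80, 90) 11 [ 427.  -273.6   88.6] c 427.2 -273.2 r 9.0
(90, 100) 73 [ 432.1 -276.9   95.1] c 436.9 -270.7 r 18.3
(100, 110) 76 [ 432.  -278.5  105.2] c 438.5 -268.9 r 20.2
(110, 120) 86 [ 430.6 -278.5  115.2] c 436.4 -271.3 r 20.1
(120, 130) 89 [ 433.  -280.1  124.8] c 436.7 -272.4 r 20.9
(130, 140) 121 [ 435.2 -278.1  135.5] c 440.4 -271.0 r 32.0
(140, 150) 135 [ 434.6 -276.5  144.9] c 439.9 -269.0 r 32.5
```

View pics/c7.png

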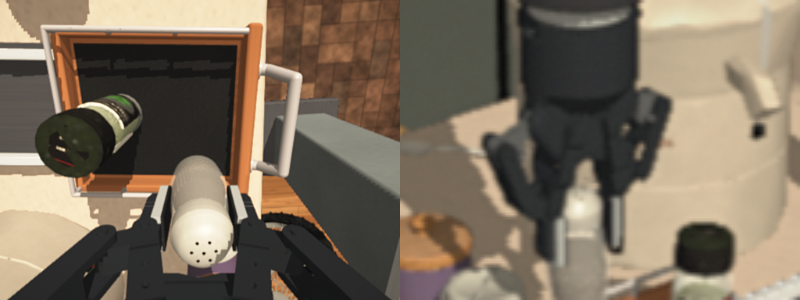

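The shaker is held upright between the pads (wrist view about (200,220)); jar still stands on the tray.

Emit:
arm_command(dp=[[0,0,0.05],[0,0,0.11],[0,0.02,0.16],[0,0.08,0.16],[0,0.17,0.16]], turn=[[0,0,0],[0,0,0],[0,0,0],[0,0,0],[0,0,0]], hand=[-1,-1,-1,-1,-1])

```text
time: 32.25
tool_pos: [439.7, -223.3, 163.6]
orientation: [-2.152, 2.289, 0.001]
force: [-0.1, 0.3, -0.2]
opening: 36.7
gripper_force: 39.5
```

Emit:
arm_command(dp=[[0.006,0.12,0],[0.012,0.25,0],[0.018,0.38,0],[0.022,0.51,0],[0.025,0.63,0]], turn=[[0,0,0],[0,0,0],[0,0,0],[0,0,0],[0,0,0]], hand=[-1,-1,-1,-1,-1])

```text
time: 32.88
tool_pos: [445.6, -65.0, 163.5]
orientation: [2.154, -2.287, -0.001]
force: [0.1, -0.6, -0.6]
opening: 36.3
gripper_force: 39.5
```

Emit:
arm_command(dp=[[0,0.1,0],[0,0.18,0],[0,0.23,0],[0,0.248,0],[0,0.248,-0.04]], turn=[[0,0,0],[0,0,0],[0,0,0],[0,0,0],[0,0,0]], hand=[-1,-1,-1,-1,-1])

```text
time: 33.5
tool_pos: [446.5, -4.8, 154.2]
orientation: [-2.152, 2.287, -0.001]
force: [-0.2, -0.7, -1.6]
opening: 36.5
gripper_force: 39.5
```

Emit:
arm_command(dp=[[0,0,-0.1],[0,0,-0.2],[0,0,-0.3],[0,0,-0.36],[0,0,-0.39]], turn=[[0,0,0],[0,0,0],[0,0,0],[0,0,0],[0,0,0]], hand=[-1,-1,-1,-1,-1])

```text
time: 34.12
tool_pos: [445.9, -5.4, 55.6]
orientation: [2.151, -2.288, -0.0]
force: [0.7, 0.2, -0.2]
opening: 36.4
gripper_force: 39.5
```

Emit:
arm_command(dp=[[0,0,-0.015],[0,0,-0.03],[0,0,-0.04],[0,0,-0.044],[0,0,-0.044]], turn=[[0,0,0],[0,0,0],[0,0,0],[0,0,0],[0,0,0]], hand=[-1,-1,-1,-1,-1])

```text
time: 34.75
tool_pos: [446.3, -4.9, 45.8]
orientation: [-2.153, 2.288, -0.0]
force: [-0.1, -0.5, -1.1]
opening: 36.1
gripper_force: 39.5
```

Emit:
arm_command(dp=[[0,0,-0.003],[0,0,-0.006],[0,0,-0.008],[0,0,-0.008],[0,0,-0.008]], turn=[[0,0,0],[0,0,0],[0,0,0],[0,0,0],[0,0,0]], hand=[-1,-1,-1,-1,-1])

```text
time: 35.38
tool_pos: [446.6, -4.9, 45.5]
orientation: [-2.153, 2.287, -0.001]
force: [-5.9, 0.6, 10.2]
opening: 36.7
gripper_force: 40.6
```

Emit:
arm_command(dp=[[0,0,0.002],[0,0,0.002],[0,0,0.002],[0,0,0.04],[0,0,0.12]], turn=[[0,0,0],[0,0,0],[0,0,0],[0,0,0],[0,0,0]], hand=[0,0.5,0.7,0.7,0.7])

```text
time: 36.0
tool_pos: [445.7, -5.1, 73.6]
orientation: [2.152, -2.287, -0.001]
force: [-0.4, -0.3, 1.0]
opening: 72.4
gripper_force: 0.0
```

Emit:
arm_command(dp=[[0,-0.02,0.2],[0,-0.1,0.4],[-0.04,-0.26,0.55],[-0.1,-0.44,0.6],[-0.16,-0.6,0.6]], turn=[[0,0,0],[0,0,0],[0,0,0],[0,0,0],[0,0,0]], hand=[0.5,0.3,0,0,0])

```text
time: 36.62
tool_pos: [406.1, -156.3, 225.8]
orientation: [-2.151, 2.286, -0.004]
force: [0.9, -0.7, 0.1]
opening: 42.8
gripper_force: 0.0
```

```bash
python3 - <<'E'
from h import *
for n in('top','wrist','scene'):
    f=grab(n);P=cloud(f);print(n)
    b=(390,510,-50,45);blobs(P,80,105,20,b);blobs(P,40,75,20,b);blobs(P,4,20,60,b)
    blobs(P,166,182,2,(400,530,50,180));blobs(P,72,90,40,(340,395,-380,-220))
E
```

```text
top
(72, 90) 152 [ 363.5 -298.3   80.3] c 367.8 -298.6 r 44.2
wrist
(80, 105) 670 [446.5 -10.4  89.9] c 447.4 -5.5 r 16.8
(40, 75) 647 [445.2 -17.3  56.5] c 447.1 -7.0 r 20.4
(4, 20) 493 [432.7  -7.2   9.4] c 445.9 -5.1 r 34.3
(72, 90) 842 [ 366.9 -279.6   81.1] c 368.3 -279.6 r 27.1
scene
(80, 105) 110 [443.  -12.   87.5] c 445.4 -7.2 r 17.6
(40, 75) 194 [440.5 -15.8  57.3] c 445.7 -7.8 r 19.9
(4, 20) 102 [423.9  -2.2   8.8] c 426.4 -2.0 r 30.3
(166, 182) 15 [460.6 110.9 170.7] c 460.1 111.6 r 6.6
(72, 90) 191 [ 362.4 -305.4   79.7] c 364.1 -300.8 r 44.3
```

Emit:
arm_command(dp=[[-0.02,-0.06,0],[-0.06,-0.18,0],[-0.11,-0.34,-0.02],[-0.16,-0.48,-0.12],[-0.169,-0.517,-0.3]], turn=[[0,0,0],[0,0,0],[0,0,0],[0,0,0],[0,0,0]], hand=[0,0,0,0,0], force=60)

```text
time: 37.4
tool_pos: [364.2, -285.9, 149.2]
orientation: [-2.151, 2.288, -0.005]
force: [1.0, 0.6, -1.2]
opening: 43.0
gripper_force: 0.0
```

Emit:
arm_command(dp=[[0,0,-0.1],[0,0,-0.2],[0,0,-0.29],[0,0,-0.326],[0,0,-0.326]], turn=[[0,0,0],[0,0,0],[0,0,0],[0,0,0],[0,0,0]], hand=[0,0,0,0,0])

```text
time: 38.02
tool_pos: [363.9, -284.1, 66.9]
orientation: [2.153, -2.287, -0.001]
force: [-0.1, -0.6, 1.0]
opening: 42.9
gripper_force: 0.0
```

Emit:
arm_command(dp=[[0,0,0],[0,0,0],[0,0,0],[0,0,0],[0,0,0]], turn=[[0,0,0],[0,0,0],[0,0,0],[0,0,0],[0,0,0]], hand=[-0.4,-1,-1,-1,-1])

```text
time: 38.65
tool_pos: [366.1, -284.4, 68.4]
orientation: [-2.151, 2.285, -0.007]
force: [5.9, -0.3, -1.5]
opening: 7.2
gripper_force: 58.5
```

Emit:
arm_command(dp=[[0.006,0,0],[0.025,-0.0015,0],[0.055,-0.003,0],[0.095,-0.006,0],[0.14,-0.0085,0]], turn=[[0,0,0],[0,0,0],[0,0,0],[0,0,0],[0,0,0]], hand=[-1,-1,-1,-1,-1])

```text
time: 39.28
tool_pos: [398.8, -286.8, 68.3]
orientation: [2.152, -2.287, 0.0]
force: [-3.6, 0.4, 6.0]
opening: 7.0
gripper_force: 59.4
```

Emit:
arm_command(dp=[[0.05,-0.003,0],[0.1,-0.006,0],[0.15,-0.009,0],[0.2,-0.012,0],[0.25,-0.015,0]], turn=[[0,0,0],[0,0,0],[0,0,0],[0,0,0],[0,0,0]], hand=[-1,-1,-1,-1,-1])

```text
time: 39.9
tool_pos: [461.1, -291.3, 68.3]
orientation: [2.15, -2.287, 0.001]
force: [-3.4, -2.0, 6.2]
opening: 7.7
gripper_force: 59.3
```

Emit:
arm_command(dp=[[0.05,-0.003,0],[0.095,-0.006,0],[0.13,-0.008,0],[0.155,-0.0095,0],[0.172,-0.01,0]], turn=[[0,0,0],[0,0,0],[0,0,0],[0,0,0],[0,0,0]], hand=[-1,-1,-1,-1,-1])

```text
time: 40.52
tool_pos: [503.9, -294.4, 68.3]
orientation: [2.15, -2.286, 0.002]
force: [-4.4, -5.9, 4.7]
opening: 7.2
gripper_force: 59.2
```

Emit:
arm_command(dp=[[0.004,0,0],[0.008,0,0],[0.012,0,0],[0.012,0,0],[0.012,0,0]], turn=[[0,0,0],[0,0,0],[0,0,0],[0,0,0],[0,0,0]], hand=[-1,-1,-1,-1,-1])

```text
time: 41.15
tool_pos: [505.8, -294.5, 68.3]
orientation: [2.149, -2.286, -0.0]
force: [-6.8, -5.2, 5.9]
opening: 7.5
gripper_force: 59.4
```

Emit:
arm_command(dp=[[-0.006,0,0],[-0.008,0,0],[-0.008,0,0.02],[-0.008,0,0.08],[-0.008,0,0.2]], turn=[[0,0,0],[0,0,0],[0,0,0],[0,0,0],[0,0,0]], hand=[-0.3,0,0,0,0])

```text
time: 41.78
tool_pos: [505.0, -292.2, 117.4]
orientation: [2.152, -2.287, -0.003]
force: [0.8, 0.3, 0.8]
opening: 42.9
gripper_force: 0.0
```

Emit:
arm_command(dp=[[-0.04,0.06,0.1],[-0.12,0.18,0.2],[-0.22,0.34,0.23],[-0.29,0.45,0.23],[-0.302,0.48,0.23]], turn=[[0,0,0],[0,0,0],[0,0,0],[0,0,0],[0,0,0]], hand=[0.5,1,1,1,1], force=40)

```text
time: 42.4
tool_pos: [429.8, -171.5, 176.5]
orientation: [-2.153, 2.284, -0.004]
force: [0.4, -0.3, 0.5]
opening: 85.4
gripper_force: 0.0
```

```bash
python3 - <<'E'
from h import *
for n in('top','wrist'):
    f=grab(n);P=cloud(f);print(n)
    blobs(P,75,90,60,(480,530,-380,-220));blobs(P,56,66,100,(390,470,-230,-135));blobs(P,76,92,20,(390,470,-130,-50));blobs(P,126,140,30,(600,720,-380,-220))
print(readout.get_obs()['tool_pos'])
E
```

```text
top
(75, 90) 116 [ 502.  -314.    80.9] c 505.0 -313.5 r 38.0
(126, 140) 211 [ 650.9 -320.3  133.8] c 651.7 -320.8 r 20.4
wrist
(75, 90) 1144 [ 504.7 -289.9   81.2] c 505.1 -289.2 r 25.6
(56, 66) 3221 [ 429.3 -174.9   60.8] c 428.9 -172.5 r 30.2
(76, 92) 328 [430.8 -91.7  81.2] c 430.9 -90.0 r 9.8
[ 430.19737329 -172.10260702  175.78649292]
```

Emit:
arm_command(dp=[[0,0,-0.12],[0,0,-0.28],[0,0,-0.44],[0,0,-0.56],[0,0,-0.598]], turn=[[0,0,0],[0,0,0],[0,0,0],[0,0,0],[0,0,0]], hand=[1,1,1,1,1])

```text
time: 43.12
tool_pos: [428.9, -173.1, 23.1]
orientation: [2.15, -2.287, -0.004]
force: [-0.6, 0.0, 1.1]
opening: 85.4
gripper_force: 0.0
```

Emit:
arm_command(dp=[[0,0,0],[0,0,0],[0,0,0],[0,0,0],[0,0,0]], turn=[[0,0,0],[0,0,0],[0,0,0],[0,0,0],[0,0,0]], hand=[0.5,0.3,-1,-1,-1])

```text
time: 43.75
tool_pos: [431.0, -172.8, 26.7]
orientation: [-2.152, 2.287, -0.004]
force: [0.4, -0.9, 5.6]
opening: 56.9
gripper_force: 43.7
```

Emit:
arm_command(dp=[[0,0,0.02],[0,0,0.06],[0,0,0.1],[0,0,0.13],[0,0,0.14]], turn=[[0,0,0],[0,0,0],[0,0,0],[0,0,0],[0,0,0]], hand=[-1,-1,-1,-1,-1])

```text
time: 44.38
tool_pos: [430.2, -172.5, 60.7]
orientation: [-2.152, 2.288, -0.001]
force: [-0.3, 0.3, -1.9]
opening: 57.1
gripper_force: 43.1
```

Emit:
arm_command(dp=[[0,-0.03,0],[-0.004,-0.1,0],[-0.008,-0.2,0],[-0.012,-0.3,0],[-0.012,-0.36,0]], turn=[[0,0,0],[0,0,0],[0,0,0],[0,0,0],[0,0,0]], hand=[-1,-1,-1,-1,-1])

```text
time: 45.0
tool_pos: [426.4, -263.7, 59.4]
orientation: [2.151, -2.289, -0.001]
force: [0.1, 0.5, -1.9]
opening: 57.1
gripper_force: 43.1
```

Emit:
arm_command(dp=[[0,0,0],[0,0,-0.04],[0,0,-0.08],[0,0,-0.11],[0,0,-0.128]], turn=[[0,0,0],[0,0,0],[0,0,0],[0,0,0],[0,0,0]], hand=[-1,-1,-1,-1,-1])

```text
time: 45.62
tool_pos: [426.7, -262.2, 27.2]
orientation: [2.153, -2.287, -0.001]
force: [0.1, -0.4, -1.3]
opening: 57.0
gripper_force: 43.1
```

Lower the last bit, release, and go for the pot.

Emit:
arm_command(dp=[[0,0,-0.006],[0,0,-0.01],[0,0,-0.01],[0,0,-0.01],[0,0,-0.01]], turn=[[0,0,0],[0,0,0],[0,0,0],[0,0,0],[0,0,0]], hand=[-1,-1,0.5,1,1])

```text
time: 46.25
tool_pos: [427.0, -262.6, 25.6]
orientation: [-2.153, 2.288, -0.0]
force: [-0.2, -0.1, 0.2]
opening: 85.4
gripper_force: 0.0
```

Emit:
arm_command(dp=[[0,0,0.06],[0,0,0.2],[0,0,0.36],[0.002,0.06,0.5],[0.006,0.16,0.56]], turn=[[0,0,0],[0,0,0],[0,0,0],[0,0,0],[0,0,0]], hand=[1,1,1,0.2,0.2])

```text
time: 46.88
tool_pos: [429.1, -222.9, 169.3]
orientation: [-2.15, 2.288, -0.006]
force: [1.2, 0.6, -0.7]
opening: 52.2
gripper_force: 0.0
```

Emit:
arm_command(dp=[[0.006,0.15,0],[0.01,0.3,0],[0.01,0.42,0],[0.01,0.5,0],[0.01,0.53,-0.08]], turn=[[0,0,0],[0,0,0],[0,0,0],[0,0,0],[0,0,0]], hand=[0.2,0.2,0.2,0.2,0.2], force=80)

```text
time: 47.5
tool_pos: [432.0, -89.1, 148.2]
orientation: [-2.152, 2.284, -0.005]
force: [0.6, 0.8, -0.6]
opening: 51.1
gripper_force: 0.0
```

Emit:
arm_command(dp=[[0,0,-0.08],[0,0,-0.17],[0,0,-0.25],[0,0,-0.295],[0,0,-0.302]], turn=[[0,0,0],[0,0,0],[0,0,0],[0,0,0],[0,0,0]], hand=[0.2,0.2,0.2,0.2,0.2])

```text
time: 48.12
tool_pos: [430.8, -90.2, 70.2]
orientation: [2.153, -2.288, 0.0]
force: [-0.4, -1.0, 0.3]
opening: 51.5
gripper_force: 0.0
```

Emit:
arm_command(dp=[[0,0,0],[0,0,0],[0,0,0],[0,0,0],[0,0,0]], turn=[[0,0,0],[0,0,0],[0,0,0],[0,0,0],[0,0,0]], hand=[0,-0.3,-1,-1,-1])

```text
time: 48.75
tool_pos: [431.1, -90.1, 71.0]
orientation: [-2.153, 2.288, -0.001]
force: [-2.7, 1.4, 5.0]
opening: 14.0
gripper_force: 78.1
```

Emit:
arm_command(dp=[[0,0,0.02],[0,0,0.07],[0,0,0.15],[0,0,0.24],[0,0,0.31]], turn=[[0,0,0],[0,0,0],[0,0,0],[0,0,0],[0,0,0]], hand=[-1,-1,-1,-1,-1])

```text
time: 49.38
tool_pos: [431.1, -90.0, 148.9]
orientation: [-2.152, 2.288, -0.001]
force: [-0.9, -0.6, -2.6]
opening: 14.2
gripper_force: 78.3
```

Emit:
arm_command(dp=[[0,0,0.03],[-0.001,-0.02,0.06],[-0.004,-0.08,0.07],[-0.01,-0.17,0.07],[-0.016,-0.28,0.07]], turn=[[0,0,0],[0,0,0],[0,0,0],[0,0,0],[0,0,0]], hand=[-1,-1,-1,-1,-1])

```text
time: 50.0
tool_pos: [426.5, -161.3, 164.5]
orientation: [2.153, -2.287, -0.001]
force: [0.4, -0.8, -2.5]
opening: 14.3
gripper_force: 78.3
```

Emit:
arm_command(dp=[[-0.008,-0.12,0],[-0.016,-0.24,0],[-0.024,-0.36,0],[-0.032,-0.47,0],[-0.038,-0.57,0]], turn=[[0,0,0],[0,0,0],[0,0,0],[0,0,0],[0,0,0]], hand=[-1,-1,-1,-1,-1])

```text
time: 50.62
tool_pos: [416.4, -304.4, 164.1]
orientation: [2.151, -2.288, -0.002]
force: [0.1, 0.7, -2.4]
opening: 14.4
gripper_force: 78.3
```

Emit:
arm_command(dp=[[-0.003,-0.08,0],[-0.006,-0.14,0],[-0.006,-0.18,0],[-0.006,-0.19,0],[-0.006,-0.19,-0.03]], turn=[[0,0,0],[0,0,0],[0,0,0],[0,0,0],[0,0,0]], hand=[-1,-1,-1,-1,-1])

```text
time: 51.25
tool_pos: [416.2, -350.1, 157.9]
orientation: [-2.153, 2.288, -0.002]
force: [-0.3, 0.0, -1.8]
opening: 14.4
gripper_force: 78.3
```

Emit:
arm_command(dp=[[0,0,-0.06],[0,0,-0.14],[0,0,-0.22],[0,0,-0.29],[0,0,-0.32]], turn=[[0,0,0],[0,0,0],[0,0,0],[0,0,0],[0,0,0]], hand=[-1,-1,-1,-1,-1])

```text
time: 51.88
tool_pos: [415.3, -349.7, 75.6]
orientation: [2.152, -2.287, -0.003]
force: [-0.3, 1.1, -2.0]
opening: 14.0
gripper_force: 78.3
```

Emit:
arm_command(dp=[[0,0,-0.012],[0,0,-0.024],[0,0,-0.028],[0,0,-0.03],[0,0,-0.03]], turn=[[0,0,0],[0,0,0],[0,0,0],[0,0,0],[0,0,0]], hand=[-1,-1,-1,-1,-1])

```text
time: 52.5
tool_pos: [416.3, -350.3, 71.1]
orientation: [-2.153, 2.288, -0.002]
force: [-0.8, 2.3, 2.5]
opening: 14.0
gripper_force: 78.9
```

Emit:
arm_command(dp=[[0,0,0],[0,0,0],[0,0,0],[0,0,0.02],[0,0,0.06]], turn=[[0,0,0],[0,0,0],[0,0,0],[0,0,0],[0,0,0]], hand=[0,0.2,0.2,0.2,0.2])

```text
time: 53.12
tool_pos: [415.7, -350.0, 85.3]
orientation: [2.152, -2.288, -0.001]
force: [0.1, -0.5, -0.3]
opening: 51.1
gripper_force: 0.0
```

Emit:
arm_command(dp=[[0,0,0.12],[0,0,0.3],[0,0.06,0.5],[0,0.14,0.66],[0,0.2,0.7]], turn=[[0,0,0],[0,0,0],[0,0,0],[0,0,0],[0,0,0]], hand=[0.2,0.2,0.2,1,1])

```text
time: 53.75
tool_pos: [416.5, -300.0, 264.4]
orientation: [-2.151, 2.286, -0.009]
force: [0.9, -0.1, 0.5]
opening: 84.7
gripper_force: 0.0
```

```bash
python3 - <<'E'
from h import *
im=[]
for n in('top','wrist','scene'):
    f=grab(n);P=cloud(f);print(n);im.append(f['img'][:,:,::-1])
    blobs(P,77,92,20,(390,450,-380,-300));blobs(P,62,72,200,(370,460,-400,-300));blobs(P,55,66,100,(390,460,-300,-225))
    blobs(P,75,90,60,(490,530,-380,-220));blobs(P,126,140,30,(600,720,-380,-220));blobs(P,166,182,2,(400,530,50,180));blobs(P,85,105,20,(390,510,-50,45))
cv2.imwrite('pics/c8.png',np.hstack([cv2.resize(x,(400,300)) for x in im[1:]]))
E
```

```text
top
(55, 66) 313 [ 418.5 -261.    59.9] c 423.1 -262.2 r 29.2
(126, 140) 212 [ 651.  -320.2  133.7] c 652.0 -320.8 r 20.8
(166, 182) 24 [461.1 114.2 172.2] c 461.2 116.2 r 7.2
wrist
(77, 92) 284 [ 415.9 -350.    81.2] c 415.9 -349.6 r 9.9
(62, 72) 3314 [ 416.  -351.    66.6] c 416.2 -349.5 r 36.7
(55, 66) 1766 [ 426.4 -264.5   60.7] c 425.9 -262.0 r 30.4
(75, 90) 732 [ 503.4 -311.3   81.4] c 504.9 -309.2 r 43.6
(126, 140) 933 [ 642.5 -319.7  133.4] c 651.9 -320.3 r 20.2
scene
(77, 92) 58 [ 413.8 -352.4   80.3] c 414.6 -351.8 r 9.7
(62, 72) 672 [ 411.1 -355.6   66. ] c 414.3 -350.1 r 38.1
(55, 66) 403 [ 423.7 -266.7   59.7] c 425.3 -264.1 r 30.5
(75, 90) 160 [ 501.8 -313.7   79.8] c 505.4 -310.6 r 44.9
(126, 140) 182 [ 649.  -324.2  133.2] c 653.3 -321.5 r 21.9
(166, 182) 15 [461.3 112.1 170.2] c 461.5 113.9 r 5.8
(85, 105) 72 [444.4 -10.2  89.9] c 445.9 -8.7 r 15.6
```

View pics/c8.png

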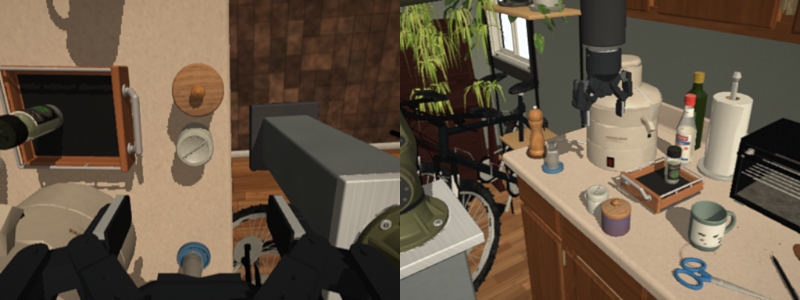

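The final picture shows the pot and canister back at their start positions (within about 2 mm), and the tray home with the jar on it. The mill and shaker stand upright in their dishes, and the arm is clear.

```bash
python3 -c "
from cell import robot
print(robot.job_done())"
```

```text
the job is handed in; nothing more can be done
None
```

I handed the job in at about 54 s on the robot's clock: mill and shaker upright in their dishes, tray home with the jar on it, pot and canister about 2 mm from their starts by camera; no verdict was shown.

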